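# Dip the pump's gauge rod and present its tip to the reader

## Task

Check the bench pump with its gauge rod: take the rod from its rest by the square handle, slide it down the pump's slanted guide tube until the collar stops against the tube's mouth, then draw it right out again. Then hold the rod level with its tip midway between the two posts of the reader, about half-way up them, touching nothing there. Finish holding the rod still in the gripper like that, and leave the rack, carton and bottle where they stand.

Things in the scene. Friction and masses are not known exactly. Their poses are not given: they have to be found in the camera images.
- gauge_rod: Loose steel gauge rod, 0.14 kg. Origin: grip point in its square handle (16 x 16 mm; from 50 mm on the tip side to 56 mm behind). Its -x runs to the tip: handle to 50 mm, round collar 28 mm wide at 50 to 58 mm, 8 mm thick shaft to the tip at 153 mm (last 4 mm 5 mm thick). Starts level, axis 60 mm above the bench, in the rest's two open forks, tip roughly towards the robot; lift straight up.
- rod_tip (a point): Tip end of the gauge rod, on its axis; axes as the rod's (-x points out of the tip).
- rod_collar (a point): Centre of the collar's stop face (the side towards the tip), 95 mm from the tip, on the rod's axis; axes as the rod's.
- pump: Fixed grey bench pump. Origin on the bench straight under the centre of the guide tube's mouth; x points level out of the mouth (away from the robot), z up. Low oil case 38 mm high, 150 mm wide, x = -93 to +33 mm; motor housing 118 mm high (port on it 135 mm high), 163 mm wide, x = -197 to -92 mm.
- guide_tube: Straight aluminium tube fixed on the pump, outer diameter 36 mm, bore 16 mm, 110 mm long, slanting up 35 degrees from level. Origin at the centre of its lower end; z runs along the tube, up and out of the mouth; y is level. The bore is clear all along; the rod goes 95 mm in before its collar meets the mouth.
- tube_mouth (a point): Centre of the guide tube's mouth (flat end face), 120 mm above the bench; z axis as the tube's, pointing out of the mouth.
- rod_rest: Fixed wooden rest. Origin on the bench, x away from the robot. Base 200 x 60 x 8 mm centred at x = +75 mm. Two forks 10 mm thick: front at x = +5 mm (slot 12 mm wide, prong tops 66 mm high, 26 mm wide) under the thin shaft, rear at x = +144 mm (slot 20 mm, tops 62 mm, 34 mm wide) under the handle's end. The rod's grip point is free between them, near x = +100 mm.
- reader: Fixed grey two-post optical reader. Origin on the bench at the centre of its foot (70 x 130 x 15 mm). Two upright posts (30 mm along x, 20 mm along y) stand at y = -46 and +46 mm, 72 mm clear between them, tops 120 mm above the bench; nothing joins them above the foot. A rod passes between them along x.
- reader_spot (a point): Reading spot of the reader: midway between the posts, 70 mm above the bench; axes as the reader's.
- tube_rack: Bystander: loose steel rack with 12 red-capped sample tubes, 100 x 70 mm, 98 mm high; origin under its centre.
- kit_carton: Bystander: loose white and green carton, 90 x 120 mm, 70 mm high; origin under its centre.
- reagent_bottle: Bystander: loose amber bottle with a white cap, 56 mm diameter, 120 mm high; origin under its centre.
Things that resemble listed ones, but are neither listed nor needed, are in the scene too. Of the things that look like the gauge_rod, the middle-sized one is meant.

How it is judged:
On the way, in this order (a step that is already met when the one before it is completed fails the run):
1. the rod is in the guide tube with its collar stopped against the mouth (z of rod_collar in the frame of guide_tube below 0.113 m and distance between rod_collar and tube_mouth below 0.01 m and angle between the x axis of gauge_rod and the z axis of guide_tube, either way round below 0.15 rad), for 0.1 s.
2. the rod is drawn right out of the guide tube ((z of rod_tip in the frame of guide_tube above 0.115 m or x of rod_tip in the frame of guide_tube below -0.02 m or y of rod_tip in the frame of guide_tube above 0.02 m or y of rod_tip in the frame of guide_tube below -0.02 m)), for 0.1 s.
At the end, for the whole second after the job is handed in: The rod is held still in the gripper's fingers, level to within 10 degrees, its tip between the reader's posts: within 25 mm of the middle both across and along, and 35 to 105 mm above the bench; it touches nothing but the fingers (x of rod_tip in the frame of reader between -0.025 and 0.025 m and y of rod_tip in the frame of reader between -0.025 and 0.025 m and z of rod_tip in the frame of reader between 0.035 and 0.105 m and angle between gauge_rod's own x axis and vertical between 1.396 and 1.745 rad and contact force between the fingers and gauge_rod above 1 N and contact force between gauge_rod and reader below 0.5 N and contact force between gauge_rod and pump below 0.5 N and contact force between gauge_rod and rod_rest below 0.5 N and contact force between gauge_rod and tube_rack below 0.5 N and contact force between gauge_rod and kit_carton below 0.5 N and contact force between gauge_rod and reagent_bottle below 0.5 N and height (world z) of each of gauge_rod, rod_collar above 0.03 m and linear speed of gauge_rod below 0.03 m/s); the arm keeps its last pose, push and grip.
It fails at once if the tube rack is pushed or tipped (more than 20 mm or 0.2 rad) (distance of tube_rack from where it was at the start of the episode above 0.02 m or angle between tube_rack's own z axis and vertical above 0.2 rad).
It fails at once if the carton is pushed or tipped (more than 20 mm or 0.2 rad) (distance of kit_carton from where it was at the start of the episode above 0.02 m or angle between kit_carton's own z axis and vertical above 0.2 rad).
It fails at once if the bottle is pushed or tipped (more than 20 mm or 0.2 rad) (distance of reagent_bottle from where it was at the start of the episode above 0.02 m or angle between reagent_bottle's own z axis and vertical above 0.2 rad).
It also fails if it takes over 58 s, if anything falls off the work surface, if the arm or the gripper's body presses on something with over 40 N, if the wrist force passes 120 N, or if a joint passes its speed limit or range.

## Robot

A 6-joint arm with a two-finger parallel gripper is mounted at the origin on the work surface. World frame = base frame: x ahead of the robot, y to its left, z up, the work surface at z = 0. Lengths are in m, angles in rad, forces in N, time in s.
With the tool pointing down it reaches from about 0.35 to 0.775 m from the base axis. Payload 5.5 kg.
Tool frame: the origin (TCP) lies at the very end of the fingers, on their centre line; the grasp point (between the pads) lies 19 mm behind it; z points along the fingers, y is the line along which they close (so a half turn about z gives the same grasp; the last joint's range is limited). The gripper opens to 85 mm and grips with 20 to 120 N. Pads are 22 mm wide; open, the fingers measure 114 mm over their backs; the gripper's body (76 mm by 85 mm) begins 54 mm behind the grasp point. The pads swing forward as they close: fully open they stand 13 mm farther back than shut.
Start: joints at [1.087, 0.313, 0.046, 1.304, 0, 1.431], TCP at [0.194, 0.541, 0.231] pointing down, gripper open.
Joint ranges: [-2.76, 2.76], [-0.86, 1.69], [-1.03, 1.26], [-2.2, 2.34], [-1.47, 1.5], [-3.14, 3.14]. Speed limits (rad/s): [2.57, 2.57, 3.14, 3.14, 3.14, 3.14].

## Interface

Orientations are given as a unit quaternion [w, x, y, z].
In Python, from workcell import env, cams, ticket, spotter gives the robot as it stands.
- The arm moves only by the tool jog_arm, never from a script. Its argument "increments" is a list that holds one entry, the list of rows, each a list of 7 numbers: the shift along the tool's x, y, z in units of 0.25 m (1.0 is 0.25 m), then the turn, a rotation vector about the tool's x, y, z in units of 180 degrees (1.0 is 180 degrees), then the closure in counts, from 0 (fully open) to 255 (shut). A call has 1 to 20 rows; each row shifts and turns the commanded pose from where the row before left it, along the tool's axes as they then stand; what a row does not reach is not made up. A row lasts 1/10 s, in which the tool goes at most 50 mm and 8.59 degrees, less where a joint would pass 70% of its speed; a pose out of reach is approached as far as the arm can. A call with a number of a shift or a turn outside -1 to 1 is refused whole. A call with a gripper value outside its range is refused whole. The fingers move at their own pace and stop on an object; "force" is the grip in N (left out, the last holds). Time passes only in rows, so rows that do not move let the fingers close. It gives the time, the measured TCP pose, the force, the opening and the grip force at its end, in the units of the state.
- env.get_state(): the state, without advancing time (a new reading comes with each control period).
- cams.read_camera(name): name is "scene" or "top"; returns a dict with "pixels" (384x512x3 uint8, red, green, blue), "fx", "fy", "cx", "cy" (pixels), "xyz" and "attitude" of the camera in the world. Camera axes: x right, y down, z forward; pixel columns grow to the right and rows downward; lengths in m; the calibration is good to about 2 mm. A picture is of the moment at which its call begins. There is no depth.
- ticket.hand_in(): hands the job in; it is judged then, once.
Trained networks look in the newest picture that a camera, given by its name, has taken for a name from the list of things; names that differ only in an ending like _2 or _b are one class to them, and where a whole thing is asked for, a point or a joint stands for the part that bears it (a point fixed in the world has none). Each returns a list of dicts, best first, with "conf" (0 to 1); they miss things now and then, are a little off and sometimes report something else, mostly with a low value. They report only what shows in the picture. A call takes as long as a camera call. They do not tell look-alikes from the thing itself.
- spotter.find_in(target, camera): "uv" ([column, row] in pixels, amid what is visible of it).
- spotter.cut_out(target, camera): "region" (384x512 bool, what is visible of it) and "uv" ([column, row] in pixels, amid what is visible of it).
- spotter.landmark_of(target, camera): "uv" ([column, row] in pixels: a listed point, or the origin of a listed thing).
The state is a dict: "clock": time; "joint_pos": joint angles; "qvel": joint speeds; "tau": joint torques, N m; "tcp_pos": TCP position; "orientation": TCP orientation; "wrist_force": force on the tool from outside, world axes, zero at the start; "ft_torque": the same for the moment, N m; "finger_gap": finger opening in m; "grip_force": force on a finger pad.
Only numpy, scipy, OpenCV 4.12 (cv2) and the standard library are available. Lean on these libraries where they do the work, as an engineer would, in place of code of your own. Each camera call takes 0.05 s, during which the arm holds its last target. There are 200 camera calls.

## Working session

There is one attempt and no reset: what is moved stays moved. The work goes in short steps, Python scripts to look and compute and a tool call to move; the robot and the scene stay as the last step left them, time stands still between calls to the robot, and variables do not carry over. Pictures are saved under pics/ and viewed, at most 10 in all, crops included, and the job is handed in when it is done.

Besides the shell and the picture viewer there is one more tool, called after ">>>" as name(argument=value, ...) on one line, values as JSON. jog_arm: Moves the arm, as the interface text tells. Shifts and turns lie within -1 to 1; 1 stands for 0.25 m of shift or 180 degrees of turn. Its arguments: {"type":"object","properties":{"increments":{"type":"array"},"force":{"type":"number"}},"required":["increments"]}

```bash
mkdir -p pics
cat > h.py <<'E'
import numpy as np,cv2
from scipy.spatial.transform import Rotation as R
from workcell import env,cams,ticket,spotter
def q2R(q): return R.from_quat([q[1],q[2],q[3],q[0]]).as_matrix()
def cam(n): 
    return cams.read_camera(n)
def camR(c):
    a=np.array(c["attitude"]); return a if a.shape==(3,3) else q2R(a)
def on_plane(c,uv,z):
    d=camR(c)@np.array([(uv[0]-c["cx"])/c["fx"],(uv[1]-c["cy"])/c["fy"],1.]); o=np.array(c["xyz"])
    return o+d*(z-o[2])/d[2]
def proj(c,p):
    v=camR(c).T@(np.array(p)-c["xyz"]); return np.array([c["cx"]+c["fx"]*v[0]/v[2],c["cy"]+c["fy"]*v[1]/v[2]])
def tri(c1,u1,c2,u2):
    A=[];b=[]
    for c,u in((c1,u1),(c2,u2)):
        d=camR(c)@np.array([(u[0]-c["cx"])/c["fx"],(u[1]-c["cy"])/c["fy"],1.]);d/=np.linalg.norm(d)
        P=np.eye(3)-np.outer(d,d);A.append(P);b.append(P@np.array(c["xyz"]))
    return np.linalg.lstsq(np.vstack(A),np.hstack(b),rcond=None)[0]
E
python3 - <<'E'
from h import *
np.set_printoptions(precision=3,suppress=True)
C={}
for n in("scene","top"):
    C[n]=c=cam(n); cv2.imwrite(f"pics/{n}0.png",cv2.cvtColor(c["pixels"],cv2.COLOR_RGB2BGR)); print(n,c["xyz"],c["attitude"],c["fx"])
Z=dict(gauge_rod=.06,rod_tip=.06,rod_collar=.06,pump=0,guide_tube=.057,tube_mouth=.12,rod_rest=0,reader=0,reader_spot=.07,tube_rack=0,kit_carton=0,reagent_bottle=0)
for t,z in Z.items():
    for n in C:
        for d in spotter.landmark_of(t,n)[:4]:
            print(t,n,np.array(d["uv"]).round(1),round(d["conf"],2),on_plane(C[n],d["uv"],z))
E
```

```text
scene [1.145 0.685 0.817] [-0.171  0.336  0.829 -0.413] 362.9105166455504
top [ 0.247 -0.01   1.75 ] [-0.054  0.711 -0.699  0.057] 495.6486134214176
gauge_rod scene [239.  152.8] 0.79 [ 0.291 -0.275  0.06 ]
gauge_rod scene [252.8 285.8] 0.71 [0.72  0.249 0.06 ]
gauge_rod scene [231.1 218.2] 0.6 [0.584 0.008 0.06 ]
gauge_rod scene [252.2 218.2] 0.21 [0.535 0.055 0.06 ]
gauge_rod top [348.9 280. ] 0.96 [ 0.224 -0.336  0.06 ]
gauge_rod top [250.1 205.4] 0.48 [0.471 0.001 0.06 ]
gauge_rod top [242.8 171.6] 0.47 [0.588 0.029 0.06 ]
gauge_rod top [188.9 140.6] 0.44 [0.696 0.22  0.06 ]
rod_tip scene [266.4 197. ] 0.77 [0.423 0.009 0.06 ]
rod_tip scene [197.  146.4] 0.77 [ 0.383 -0.436  0.06 ]
rod_tip scene [259.2 256.3] 0.44 [0.635 0.187 0.06 ]
rod_tip top [247.6 218.2] 0.63 [0.426 0.009 0.06 ]
rod_tip top [400.6 245.8] 0.62 [ 0.341 -0.513  0.06 ]
rod_tip top [184.3 234. ] 0.48 [0.368 0.223 0.06 ]
rod_tip top [206.7 166.2] 0.47 [0.605 0.155 0.06 ]
rod_collar scene [244.9 211.8] 0.83 [0.53  0.016 0.06 ]
rod_collar scene [220.4 149.3] 0.54 [ 0.328 -0.35   0.06 ]
rod_collar scene [251.5 278.4]
[... 689 characters left out ...]
82.9 202.6] 0.52 [0.468 0.224 0.12 ]
rod_rest scene [253.  218.8] 0.62 [0.487 0.009 0.   ]
rod_rest top [249.6 203.7] 0.71 [0.485 0.004 0.   ]
reader scene [218.7 185. ] 0.9 [ 0.444 -0.226  0.   ]
reader top [315.3 212. ] 0.75 [ 0.459 -0.231  0.   ]
reader top [248.6 215.7] 0.67 [0.442 0.006 0.   ]
reader_spot scene [218.8 173. ] 0.86 [ 0.455 -0.206  0.07 ]
reader_spot top [313.9 213.5] 0.9 [ 0.445 -0.217  0.07 ]
tube_rack top [385.2 205. ] 0.72 [ 0.489 -0.48   0.   ]
kit_carton scene [366.8 309.1] 0.79 [0.523 0.478 0.   ]
kit_carton top [116.8 189.6] 0.82 [0.527 0.479 0.   ]
reagent_bottle scene [197.5 277.4] 0.94 [0.779 0.083 0.   ]
reagent_bottle top [232.8 124.1] 0.53 [0.777 0.071 0.   ]
```

Run:
```python
import cv2
a=cv2.imread("pics/top0.png")[90:320,80:430];cv2.imwrite("pics/top0c.png",cv2.resize(a,None,fx=2.28,fy=2.28,interpolation=cv2.INTER_CUBIC))
a=cv2.imread("pics/scene0.png")[110:350,130:430];cv2.imwrite("pics/scene0c.png",cv2.resize(a,None,fx=2.5,fy=2.5,interpolation=cv2.INTER_CUBIC))
```

```text
(no output)
```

View pics/top0c.png

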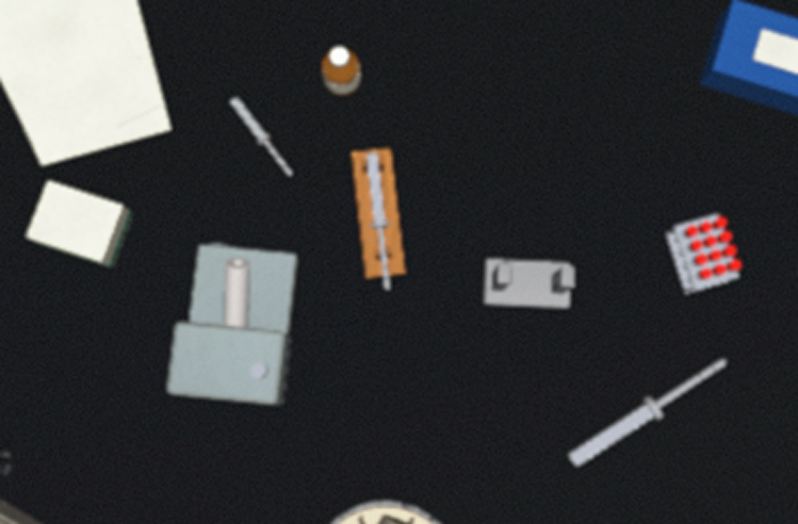

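View pics/scene0c.png

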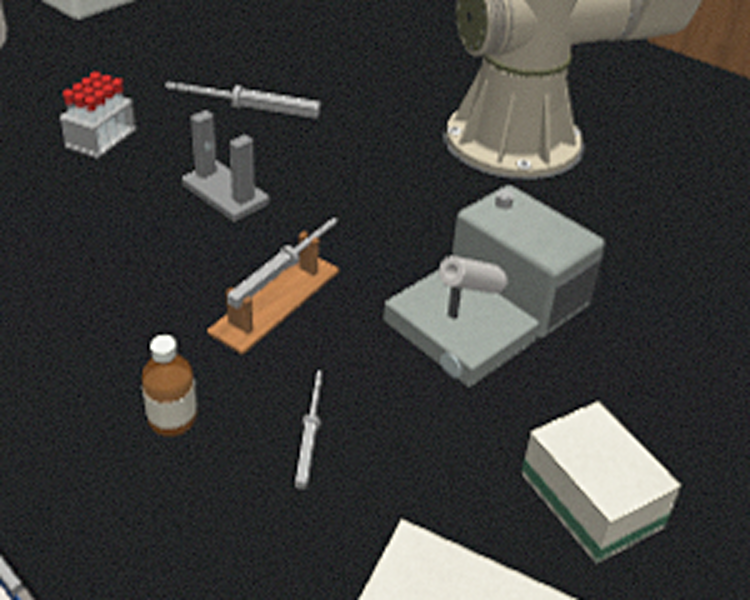

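Run:
```python
from h import *
np.set_printoptions(precision=3,suppress=True)
s=env.get_state(); print(s["clock"],s["tcp_pos"],s["orientation"],"\n",q2R(s["orientation"]))
C={n:cam(n) for n in("scene","top")}
for t,z in(("gauge_rod",.065),("guide_tube",.1),("pump",.038),("reader",.015),("rod_rest",.008)):
  for n in C:
    for d in spotter.cut_out(t,n)[:4]:
        m=np.argwhere(d["region"])[:,::-1].astype(np.float32)
        if len(m)<15: continue
        w=np.array([on_plane(C[n],u,z)[:2] for u in m]); c=w.mean(0); e,V=np.linalg.eigh(np.cov((w-c).T)); a=V[:,1]*(1 if V[0,1]>0 else -1)
        p=(w-c)@a; r=cv2.minAreaRect((w*1000).astype(np.float32))
        print(t,n,round(d["conf"],2),len(m),"c",c,"yaw",np.degrees(np.arctan2(a[1],a[0])).round(2),"ends",c+a*p.min(),c+a*p.max(),"rect",np.round(r[0],0),np.round(r[1],0),round(r[2],1))
for t in("rod_tip","rod_collar","tube_mouth","guide_tube","reader_spot","gauge_rod"):
  for n in C:
    print(t,n,[(np.round(d["uv"],1).tolist(),round(d["conf"],2)) for d in spotter.landmark_of(t,n)[:4]])
print("mouth tri",tri(C["scene"],(312,218),C["top"],(183.6,204.)))
```

```text
1.3 [0.194 0.541 0.231] [0.    0.171 0.985 0.   ] 
 [[-0.941  0.337  0.   ]
 [ 0.337  0.941  0.   ]
 [-0.     0.    -1.   ]]
gauge_rod scene 0.77 311 c [ 0.299 -0.299] yaw -62.87 ends [ 0.252 -0.206] [ 0.374 -0.446] rect [ 312. -326.] [ 57. 269.] 26.5
gauge_rod scene 0.66 334 c [0.581 0.029] yaw 8.8 ends [0.453 0.009] [0.656 0.041] rect [555.  25.] [205.  36.] 8.4
gauge_rod scene 0.45 140 c [0.733 0.26 ] yaw 38.07 ends [0.694 0.229] [0.769 0.288] rect [731. 260.] [95. 16.] 39.8
gauge_rod top 0.71 205 c [0.553 0.018] yaw 7.56 ends [0.444 0.004] [0.636 0.029] rect [540.  16.] [194.  18.] 6.8
gauge_rod top 0.67 132 c [0.681 0.214] yaw 38.44 ends [0.615 0.161] [0.721 0.246] rect [667. 204.] [135.  20.] 37.8
gauge_rod top 0.65 445 c [ 0.247 -0.369] yaw -56.86 ends [ 0.184 -0.274] [ 0.333 -0.501] rect [ 258. -387.] [ 34. 271.] 35.3
guide_tube scene 0.62 303 c [0.43  0.232] yaw -62.39 ends [0.411 0.269] [0.449 0.197] rect [430. 233.] [56. 82.] 28.2
guide_tube top 0.66 306 c [0.419 0.221] yaw 1.25 ends [0.369 0.22 ] [0.469 0.222] rect [419. 221.] [101.  33.] 2.2
pump scene 0.92 3917 c [0.355
[... 906 characters left out ...]
, ([399.3, 246.9], 0.66), ([206.0, 166.7], 0.49), ([311.8, 214.3], 0.33)]
rod_collar scene [([244.2, 215.4], 0.8), ([221.6, 148.8], 0.6), ([219.7, 171.5], 0.44)]
rod_collar top [([366.3, 268.3], 0.7), ([247.1, 192.6], 0.47), ([198.6, 150.6], 0.43)]
tube_mouth scene [([309.3, 215.7], 0.7)]
tube_mouth top [([183.7, 201.1], 0.55)]
guide_tube scene [([330.7, 219.5], 0.51)]
guide_tube top [([183.1, 232.2], 0.68)]
reader_spot scene [([219.8, 172.2], 0.79)]
reader_spot top [([313.7, 213.9], 0.97), ([248.9, 204.9], 0.28)]
gauge_rod scene [([252.1, 288.8], 0.53), ([237.7, 151.2], 0.53), ([366.8, 307.6], 0.2)]
gauge_rod top [([350.0, 281.7], 0.88), ([245.0, 169.5], 0.76)]
mouth tri [0.461 0.224 0.122]
```

>>> jog_arm(increments=[[[0,0,0,0,0,-0.0374,0],[0,0,0,0,0,-0.0374,0],[0,0,0,0,0,-0.0374,0],[0,0,0,0,0,-0.0374,0],[-0.08,-0.1405,0,0,0,0,0],[-0.08,-0.1405,0,0,0,0,0],[-0.08,-0.1405,0,0,0,0,0],[-0.08,-0.1405,0,0,0,0,0],[-0.08,-0.1405,0,0,0,0,0],[-0.08,-0.1405,0,0,0,0,0],[-0.08,-0.1405,0,0,0,0,0],[-0.08,-0.1405,0,0,0,0,0],[-0.08,-0.1405,0,0,0,0,0],[-0.08,-0.1405,0,0,0,0,0],[-0.08,-0.1405,0,0,0,0,0],[-0.08,-0.1405,0,0,0,0,0],[-0.08,-0.1405,0,0,0,0,0],[-0.08,-0.1405,0,0,0,0,0],[-0.08,-0.1405,0,0,0,0,0],[-0.08,-0.1405,0,0,0,0,0]]], force=60)

```text
clock: 4.5
tcp_pos: [0.5829, 0.0226, 0.2314]
orientation: [0.0, -0.063, 0.998, 0.0]
wrist_force: [0.0, -0.2, -0.2]
finger_gap: 0.0852
grip_force: 0.0
```

```bash
cat > fit.py <<'E'
from h import *
from scipy.optimize import differential_evolution
np.set_printoptions(precision=4,suppress=True)
C={n:cam(n) for n in("scene","top")}
M={}
for n in C:
    l=spotter.cut_out("guide_tube",n)
    l=[d for d in l if np.linalg.norm(np.array(d["uv"])-proj(C[n],(.42,.225,.09)))<20]
    if l: M[n]=l[0]["region"]; print(n,M[n].sum())
t=np.linspace(0,2*np.pi,40)
def hull(c,p):
    x,y,w=p; ax=np.array([np.cos(w)*np.cos(.6109),np.sin(w)*np.cos(.6109),np.sin(.6109)]); e=np.array([-np.sin(w),np.cos(w),0]); f=np.cross(ax,e)
    m=np.array([x,y,.12]); pts=[m-s*ax+.018*(np.cos(a)*e+np.sin(a)*f) for s in(0,.11) for a in t]
    return cv2.convexHull(np.array([proj(c,q) for q in pts],np.float32)*16)
def cost(p):
    k=0
    for n in M:
        im=np.zeros((384*4,512*4),np.uint8); cv2.fillConvexPoly(im,((hull(C[n],p)/16+.5)*4-.5).astype(np.int32),255)
        im=cv2.resize(im,(512,384),interpolation=cv2.INTER_AREA)/255.
        k+=1-np.minimum(im,M[n]).sum()/np.maximum(im,M[n]).sum()
    return k
r=differential_evolution(cost,[(.43,.5),(.19,.25),(-.35,.35)],maxiter=40,popsize=10,seed=1)
print(r.x,np.degrees(r.x[2]),r.fun)
# pump case yaw: landmarks
E
python3 fit.py
python3 - <<'E'
from h import *
s=env.get_state();print(s["clock"],s["tcp_pos"],s["orientation"],s["joint_pos"])
c=cam("top")
for p in [(.582,.023,.06),(.43,.004,.06),(.575,.005,.06)]: print(proj(c,p))
a=cv2.cvtColor(c["pixels"],cv2.COLOR_RGB2BGR)[120:270,140:340];cv2.imwrite("pics/top1c.png",cv2.resize(a,None,fx=4,fy=4,interpolation=cv2.INTER_CUBIC))
E
```

```text
scene 268
top 312
[ 0.4636  0.2187 -0.0807] -4.625204586063977 0.3507953497646178
4.7 [0.58210859 0.02331165 0.23076916] [-4.86095593e-04 -6.20798944e-02  9.98071029e-01  2.66802532e-04] [-9.79245439e-02  3.29110066e-01  6.70119281e-02  1.30974299e+00
  3.71855292e-04 -2.22164435e-01]
[244.45288634 173.46251229]
[249.07394162 217.11398062]
[249.59570312 175.53609755]
```

View pics/top1c.png

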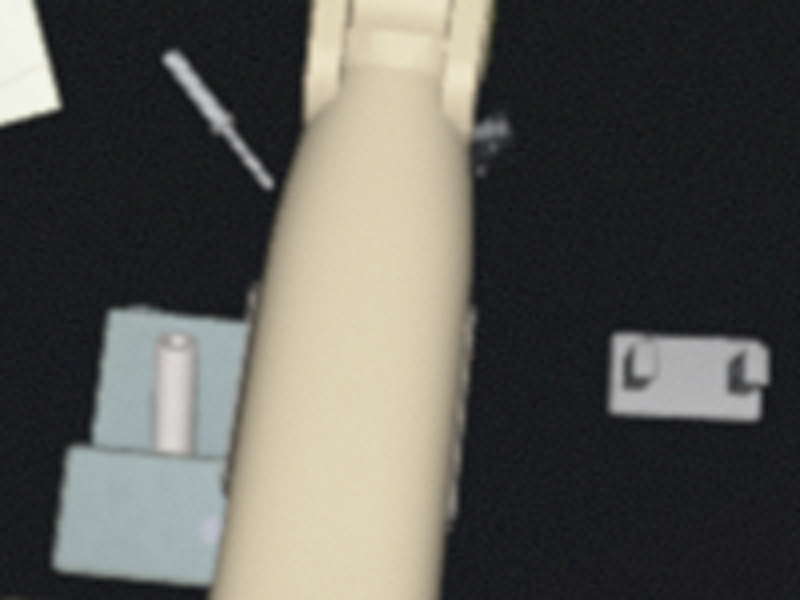

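>>> jog_arm(increments=[[[0,0,0.152,0,0,0,0],[0,0,0.152,0,0,0,0],[0,0,0.152,0,0,0,0],[0,0,0.152,0,0,0,0],[0,0,0.152,0,0,0,0],[0,0,0,0,0,0,0],[0,0,0,0,0,0,255],[0,0,0,0,0,0,255],[0,0,0,0,0,0,255],[0,0,0,0,0,0,255],[0,0,0,0,0,0,255],[0,0,0,0,0,0,255],[0,0,0,0,0,0,255],[0,0,0,0,0,0,255],[0,0,0,0,0,0,255],[0,0,0,0,0,0,255]]], force=80)

```text
clock: 6.35
tcp_pos: [0.5831, 0.024, 0.0429]
orientation: [0.001, -0.063, 0.998, -0.0]
wrist_force: [-1.1, 0.3, 6.3]
finger_gap: 0.0142
grip_force: 78.2
```

>>> jog_arm(increments=[[[0,0,-0.08,0,0,0,255],[0,0,-0.12,0,0,0,255],[0,0,-0.12,0,0,0,255],[0,0,-0.12,0,0,0,255],[0,0,-0.12,0,0,0,255],[0,0,-0.12,0,0,0,255],[0,0,-0.12,0,0,0,255],[0,0,0,0,0,0,255],[0,0,0,0,0,0,255]]])

```text
clock: 7.25
tcp_pos: [0.5823, 0.024, 0.2416]
orientation: [0.001, -0.063, 0.998, -0.0]
wrist_force: [-0.5, -0.7, -2.3]
finger_gap: 0.0149
grip_force: 78.2
```

Run:
```python
from h import *
np.set_printoptions(precision=4,suppress=True)
s=env.get_state();Rt=q2R(s["orientation"]);T=s["tcp_pos"];print(s["clock"],T,s["finger_gap"],s["wrist_force"])
c=cam("scene");g=np.array(T)-.019*Rt[:,2]
for k,o in(("grip",0),("collar",.058),("tip",.153),("end",-.056)): print(k,proj(c,g+o*Rt[:,0]))
for t in("gauge_rod","rod_tip","rod_collar"): print(t,[(np.round(d["uv"],1).tolist(),round(d["conf"],2)) for d in spotter.landmark_of(t,"scene")[:4]])
a=cv2.cvtColor(c["pixels"],cv2.COLOR_RGB2BGR)[90:270,170:410];cv2.imwrite("pics/s2c.png",cv2.resize(a,None,fx=3.3,fy=3.3,interpolation=cv2.INTER_CUBIC))
```

```text
7.25 [0.5823 0.024  0.2416] 0.014865660566091194 [-0.5433 -0.6631 -2.251 ]
grip [232.761  166.7993]
collar [245.8404 158.4867]
tip [265.4272 146.0384]
end [219.2191 175.4059]
gauge_rod [([229.8, 166.3], 0.77), ([251.3, 289.8], 0.68)]
rod_tip [([267.4, 148.3], 0.62), ([260.2, 258.7], 0.54), ([197.7, 143.3], 0.45)]
rod_collar [([251.0, 279.4], 0.65), ([244.9, 158.7], 0.63)]
```

View pics/s2c.png

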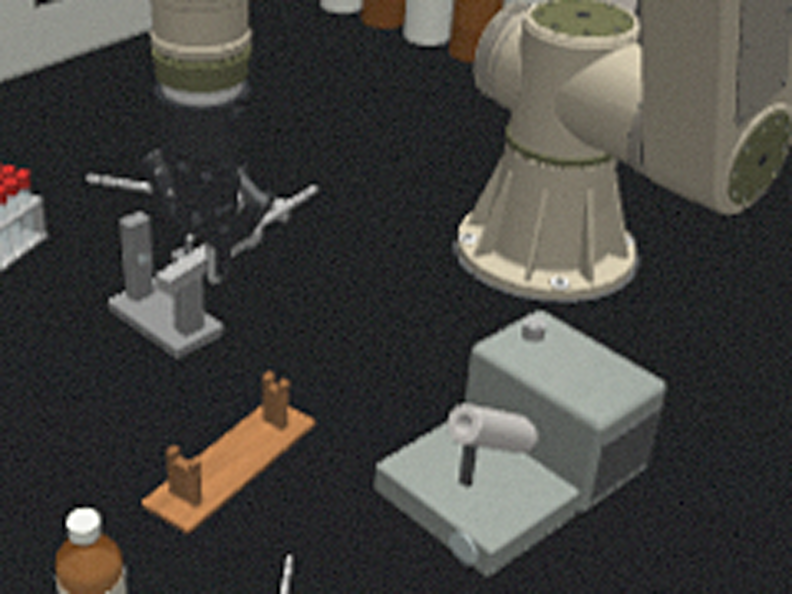

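```bash
cat > plan.py <<'E'
from h import *
np.set_printoptions(precision=4,suppress=True)
def goal(m,w,out):  # mouth, yaw, distance of collar outside mouth -> TCP pos, R
    cx,sx=np.cos(.6109),np.sin(.6109)
    ax=np.array([np.cos(w)*cx,np.sin(w)*cx,sx]); y=np.array([-np.sin(w),np.cos(w),0]) ; x=-ax
    Rm=np.column_stack([x,y,np.cross(x,y)])
    return np.array(m)+ax*(out+.058)+.019*Rm[:,2],Rm
def delta(T,Rt,G,Rg): return Rt.T@(G-T), R.from_matrix(Rt.T@Rg).as_rotvec()
E
python3 - <<'E'
from plan import *
c,t=cams.read_camera("scene"),cams.read_camera("top")
print("tri",tri(c,(310.3,218.1),t,(183.9,205.6)), on_plane(c,(310.3,218.1),.12),on_plane(t,(183.9,205.6),.12))
s=env.get_state();T=np.array(s["tcp_pos"]);Rt=q2R(s["orientation"])
for out in(.15,.10):
    G,Rg=goal((.462,.221,.12),-.08,out); d,r=delta(T,Rt,G,Rg); print(out,G,"shift units",d/.25,"turn units",r/np.pi,"rows",np.degrees(np.linalg.norm(r))/8.59)
    print("after rot shift",Rg.T@(G-T)/.25)
E
```

```text
tri [0.458  0.2209 0.1175] [0.4602 0.2229 0.12  ] [0.4579 0.2201 0.12  ]
0.15 [0.6427 0.2065 0.2237] shift units [-0.3354  0.6927  0.0643] turn units [ 0.0202 -0.1945  0.0635] rows 4.309157583720933
after rot shift [-0.1156  0.7467  0.1599]
0.1 [0.6019 0.2098 0.1951] shift units [-0.1754  0.7262  0.1794] turn units [ 0.0202 -0.1945  0.0635] rows 4.309157583720933
after rot shift [0.0844 0.7467 0.1599]
```

>>> jog_arm(increments=[[[0,0,0,0.0034,-0.0324,0.0106,255],[0,0,0,0.0034,-0.0324,0.0106,255],[0,0,0,0.0034,-0.0324,0.0106,255],[0,0,0,0.0034,-0.0324,0.0106,255],[0,0,0,0.0034,-0.0324,0.0106,255],[0,0,0,0.0034,-0.0324,0.0106,255],[-0.022,0.1493,0.031,0,0,0,255],[-0.022,0.1493,0.031,0,0,0,255],[-0.022,0.1493,0.031,0,0,0,255],[-0.022,0.1493,0.031,0,0,0,255],[-0.022,0.1493,0.031,0,0,0,255],[0,0,0,0,0,0,255],[0,0,0,0,0,0,255]]])

```text
clock: 8.85
tcp_pos: [0.6407, 0.2073, 0.2236]
orientation: [0.3, 0.037, 0.953, -0.013]
wrist_force: [-0.8, -0.1, -1.2]
finger_gap: 0.0142
grip_force: 78.8
```

```bash
cat > chk.py <<'E'
import sys
from plan import *
out=float(sys.argv[1])
s=env.get_state();T=np.array(s["tcp_pos"]);Rt=q2R(s["orientation"])
G,Rg=goal((.460,.221,.12),-.08,out); d,r=delta(T,Rt,G,Rg); print(s["clock"],T,"d",d/.25,"r",r/np.pi, s["wrist_force"],s["joint_pos"])
C={n:cam(n) for n in("scene","top")}
g=T-.019*Rt[:,2]
for n,c in C.items():
    print(n,"pred tip",proj(c,g+.153*Rt[:,0]),"collar",proj(c,g+.058*Rt[:,0]),"mouth",proj(c,(.46,.221,.12)))
    for t in("rod_tip","rod_collar","tube_mouth"): print(t,[(np.round(e["uv"],1).tolist(),round(e["conf"],2)) for e in spotter.landmark_of(t,n)[:4]])
a=cv2.cvtColor(C["scene"]["pixels"],cv2.COLOR_RGB2BGR)[130:270,230:390];a=cv2.resize(a,None,fx=3.5,fy=3.5,interpolation=cv2.INTER_CUBIC)
b=cv2.cvtColor(C["top"]["pixels"],cv2.COLOR_RGB2BGR)[150:290,165:225];b=cv2.resize(b,None,fx=3.5,fy=3.5,interpolation=cv2.INTER_CUBIC)
cv2.imwrite(sys.argv[2],np.hstack([a,b]))
E
python3 chk.py .15 pics/p3.png
```

```text
8.85 [0.6407 0.2073 0.2236] d [-0.0005 -0.0031 -0.0005] r [-0.0003 -0.0002  0.0007] [-0.7998 -0.1034 -1.2362] [ 0.2858  0.1072 -0.4291  0.4563 -0.2072  0.3019]
scene pred tip [300.0137 215.987 ] collar [280.8234 212.4352] mouth [309.8266 217.7703]
rod_tip [([301.7, 217.0], 0.83), ([199.2, 143.9], 0.58), ([256.3, 256.3], 0.53)]
rod_collar [([252.9, 280.1], 0.64), ([281.6, 213.0], 0.53), ([220.9, 147.9], 0.5)]
tube_mouth [([308.6, 214.0], 0.66)]
top pred tip [183.8614 190.09  ] collar [184.3955 163.283 ] mouth [183.6612 204.9687]
rod_tip [([399.2, 248.3], 0.72)]
rod_collar [([368.6, 270.0], 0.85)]
tube_mouth []
```

View pics/p3.png

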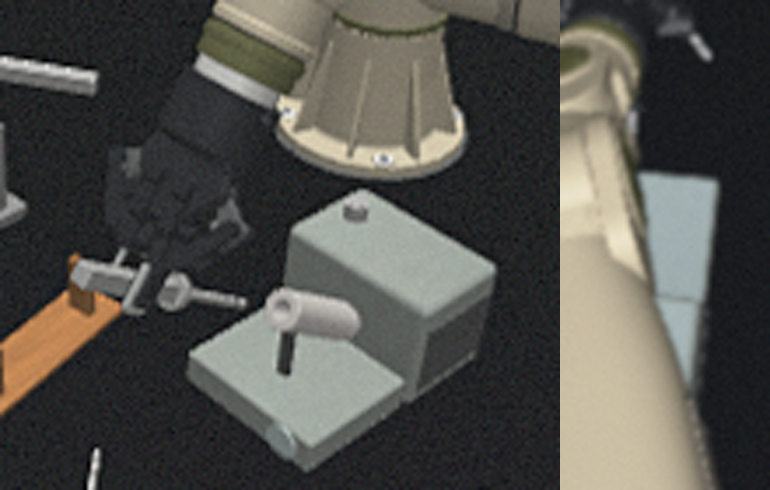

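>>> jog_arm(increments=[[[0.06,-0.003,0,0,0,0,255],[0.06,0,0,0,0,0,255],[0.06,0,0,0,0,0,255],[0.06,0,0,0,0,0,255],[0.06,0,0,0,0,0,255],[0,0,0,0,0,0,255]]])

```text
clock: 9.85
tcp_pos: [0.5779, 0.21, 0.1801]
orientation: [0.3, 0.038, 0.953, -0.013]
wrist_force: [-0.6, -0.5, -2.3]
finger_gap: 0.0146
grip_force: 78.8
```

```bash
python3 chk.py .075 pics/p4.png
```

```text
9.85 [0.5779 0.21   0.1801] d [-0.006   0.0061  0.0012] r [-0.0006 -0.0005  0.0004] [-0.6291 -0.4874 -2.3114] [ 0.3309  0.0462 -0.6119  0.3442 -0.2323  0.3421]
scene pred tip [313.1759 218.0194] collar [296.0208 214.8286] mouth [309.8266 217.7703]
rod_tip [([317.1, 221.3], 0.79), ([195.8, 143.4], 0.62), ([256.5, 257.0], 0.6)]
rod_collar [([221.7, 146.8], 0.8), ([292.8, 215.3], 0.7), ([252.6, 276.1], 0.56)]
tube_mouth [([308.4, 218.3], 0.84), ([293.7, 215.5], 0.19)]
top pred tip [183.998  210.7887] collar [184.563  185.0552] mouth [183.6612 204.9687]
rod_tip [([399.7, 243.1], 0.94), ([209.8, 164.3], 0.69)]
rod_collar [([366.8, 271.0], 0.81), ([200.2, 149.5], 0.41)]
tube_mouth [([184.4, 201.2], 0.61)]
```

View pics/p4.png

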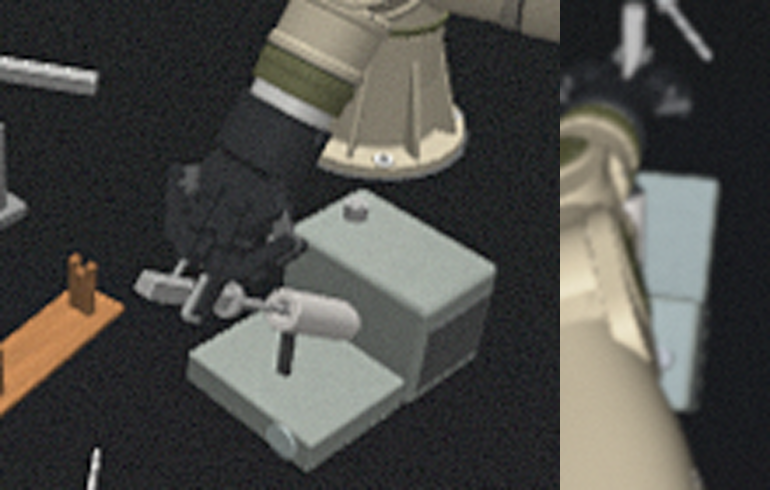

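>>> jog_arm(increments=[[[0.05,0.003,0,0,0,0,255],[0.05,0,0,0,0,0,255],[0.05,0,0,0,0,0,255],[0.05,0,0,0,0,0,255],[0.05,0,0,0,0,0,255],[0,0,0,0,0,0,255]]])

```text
clock: 10.85
tcp_pos: [0.5266, 0.2152, 0.1438]
orientation: [0.3, 0.037, 0.953, -0.013]
wrist_force: [0.3, -0.7, -1.6]
finger_gap: 0.015
grip_force: 78.8
```

>>> jog_arm(increments=[[[0.016,0,0,0,0,0,255],[0.012,0,0,0,0,0,255],[0.008,0,0,0,0,0,255],[0.006,0,0,0,0,0,255],[0,0,0,0,0,0,255]]])

```text
clock: 11.35
tcp_pos: [0.5209, 0.2162, 0.1401]
orientation: [0.301, 0.038, 0.953, -0.013]
wrist_force: [-0.4, -0.6, -1.7]
finger_gap: 0.0144
grip_force: 78.8
```

>>> jog_arm(increments=[[[0.006,0,0,0,0,0,255],[0.004,0,0,0,0,0,255],[0.004,0,0,0,0,0,255],[0,0,0,0,0,0,255]]])

```text
clock: 11.75
tcp_pos: [0.518, 0.2164, 0.138]
orientation: [0.301, 0.038, 0.953, -0.013]
wrist_force: [-0.7, 0.1, -1.9]
finger_gap: 0.0144
grip_force: 78.8
```

>>> jog_arm(increments=[[[0.004,0,0,0,0,0,255],[0.004,0,0,0,0,0,255],[0,0,0,0,0,0,255]]])

```text
clock: 12.05
tcp_pos: [0.5171, 0.2166, 0.1376]
orientation: [0.302, 0.038, 0.952, -0.012]
wrist_force: [1.3, -0.8, -1.2]
finger_gap: 0.0146
grip_force: 78.7
```

>>> jog_arm(increments=[[[0.004,0,0,0,0,0,255],[0.004,0,0,0,0,0,255],[0,0,0,0,0,0,255]]])

```text
clock: 12.35
tcp_pos: [0.517, 0.2166, 0.1378]
orientation: [0.304, 0.039, 0.952, -0.012]
wrist_force: [5.9, -2.0, -0.7]
finger_gap: 0.0145
grip_force: 78.5
```

```bash
python3 chk.py 0 pics/p5.png
```

```text
12.35 [0.517  0.2166 0.1378] d [-0.0037 -0.0008  0.0032] r [-0.0004  0.0022 -0.0005] [ 5.9205 -1.9713 -0.661 ] [ 0.397   0.0049 -0.7807  0.2226 -0.2703  0.4004]
scene pred tip [325.5049 220.8556] collar [310.1545 217.7465] mouth [309.8266 217.7703]
rod_tip [([196.9, 144.0], 0.78), ([258.5, 256.5], 0.55)]
rod_collar [([307.1, 219.8], 0.65), ([223.9, 150.0], 0.62), ([251.1, 279.0], 0.45)]
tube_mouth [([218.6, 185.1], 0.75), ([310.1, 216.0], 0.57)]
top pred tip [182.9769 229.907 ] collar [183.5374 205.2974] mouth [183.6612 204.9687]
rod_tip [([397.4, 246.7], 0.81), ([207.5, 165.2], 0.67)]
rod_collar [([369.3, 268.0], 0.61), ([198.5, 148.6], 0.45), ([184.0, 232.9], 0.37)]
tube_mouth []
```

View pics/p5.png

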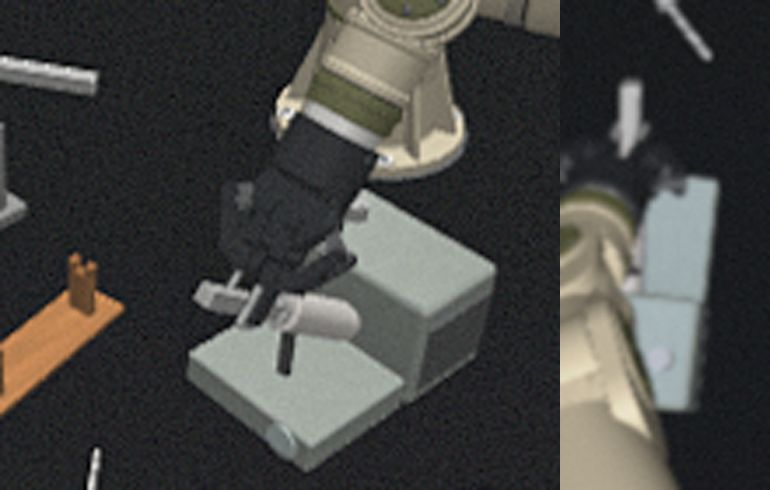

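>>> jog_arm(increments=[[[0.006,0,0,0,0,0,255],[0,0,0,0,0,0,255],[0,0,0,0,0,0,255]]])

```text
clock: 13.05
tcp_pos: [0.5169, 0.2167, 0.138]
orientation: [0.305, 0.039, 0.951, -0.012]
wrist_force: [7.5, -3.6, 1.6]
finger_gap: 0.0149
grip_force: 78.5
```

>>> jog_arm(increments=[[[-0.02,0,0,0,0,0,255],[-0.06,0,0,0,0,0,255],[-0.08,0,0,0,0,0,255],[-0.08,0,0,0,0,0,255],[-0.08,0,0,0,0,0,255],[-0.08,0,0,0,0,0,255],[-0.08,0,0,0,0,0,255],[-0.08,0,0,0,0,0,255],[-0.08,0,0,0,0,0,255],[0,0,0,0,0,0,255],[0,0,0,0,0,0,255]]])

```text
clock: 14.15
tcp_pos: [0.6431, 0.2063, 0.2258]
orientation: [0.3, 0.038, 0.953, -0.013]
wrist_force: [-1.0, 0.1, -2.7]
finger_gap: 0.0146
grip_force: 78.8
```

Run:
```python
from plan import *
s=env.get_state();T=np.array(s["tcp_pos"]);Rt=q2R(s["orientation"]);print(s["clock"],T,s["finger_gap"])
c=cam("scene");g=T-.019*Rt[:,2]
for k,o in(("collar",.058),("tip",.153),("end",-.056)): print(k,proj(c,g+o*Rt[:,0]))
for t in("rod_tip","rod_collar"): print(t,[(np.round(d["uv"],1).tolist(),round(d["conf"],2)) for d in spotter.landmark_of(t,"scene")[:4]])
w=np.radians(-1.7)
x=-np.array([np.cos(w),np.sin(w),0]);y=np.array([-np.sin(w),np.cos(w),0]);Rg=np.column_stack([x,y,np.cross(x,y)])
for z in(.25,.07):
    G=np.array([.45,-.216,z])-.153*x+.019*Rg[:,2]
    d,r=delta(T,Rt,G,Rg);print(z,G,"turn",r/np.pi,"after-turn shift",Rg.T@(G-T)/.25)
```

```text
14.15 [0.6431 0.2063 0.2258] 0.014623624195983063
collar [279.9785 212.0522]
tip [299.3069 215.6828]
end [252.486 206.888]
rod_tip [([193.8, 145.1], 0.84), ([256.2, 257.1], 0.72), ([300.2, 218.5], 0.54)]
rod_collar [([225.6, 148.7], 0.78), ([280.8, 213.2], 0.51)]
0.25 [ 0.6029 -0.2205  0.231 ] turn [-0.0053  0.1943 -0.0155] after-turn shift [ 0.1101 -1.7112 -0.021 ]
0.07 [ 0.6029 -0.2205  0.051 ] turn [-0.0053  0.1943 -0.0155] after-turn shift [ 0.1101 -1.7112  0.699 ]
```

>>> jog_arm(increments=[[[0,0,0,-0.0009,0.0324,-0.0026,255],[0,0,0,-0.0009,0.0324,-0.0026,255],[0,0,0,-0.0009,0.0324,-0.0026,255],[0,0,0,-0.0009,0.0324,-0.0026,255],[0,0,0,-0.0009,0.0324,-0.0026,255],[0,0,0,-0.0009,0.0324,-0.0026,255],[0.0092,-0.1426,-0.002,0,0,0,255],[0.0092,-0.1426,-0.002,0,0,0,255],[0.0092,-0.1426,-0.002,0,0,0,255],[0.0092,-0.1426,-0.002,0,0,0,255],[0.0092,-0.1426,-0.002,0,0,0,255],[0.0092,-0.1426,-0.002,0,0,0,255],[0.0092,-0.1426,-0.002,0,0,0,255],[0.0092,-0.1426,-0.002,0,0,0,255],[0.0092,-0.1426,-0.002,0,0,0,255],[0.0092,-0.1426,-0.002,0,0,0,255],[0.0092,-0.1426,-0.002,0,0,0,255],[0.0092,-0.1426,-0.002,0,0,0,255],[0,0,0,0,0,0,255]]])

```text
clock: 16.2
tcp_pos: [0.6031, -0.2246, 0.2318]
orientation: [0.001, 0.017, 1.0, -0.0]
wrist_force: [1.0, -0.3, -1.7]
finger_gap: 0.0146
grip_force: 78.8
```

```bash
cat > rd.py <<'E'
from plan import *
import sys
s=env.get_state();T=np.array(s["tcp_pos"]);Rt=q2R(s["orientation"]);print(s["clock"],T,s["wrist_force"])
g=T-.019*Rt[:,2];print("tip est",g+.153*Rt[:,0],"axis",Rt[:,0]);I=[]
for n,(u,v) in(("scene",(160,100)),("top",(250,130))):
    c=cam(n);print(n,"tip",proj(c,g+.153*Rt[:,0]),"spot",proj(c,(.45,-.216,.07)))
    for t in("rod_tip","reader_spot"): print(t,[(np.round(d["uv"],1).tolist(),round(d["conf"],2)) for d in spotter.landmark_of(t,n)[:3]])
    a=cv2.cvtColor(c["pixels"],cv2.COLOR_RGB2BGR)[v:v+120,u:u+100];I.append(cv2.resize(a,None,fx=4,fy=4,interpolation=cv2.INTER_CUBIC))
cv2.imwrite(sys.argv[1],np.hstack(I))
E
python3 rd.py pics/r6.png
```

```text
16.2 [ 0.6031 -0.2246  0.2318] [ 0.9595 -0.2807 -1.6953]
tip est [ 0.4502 -0.2193  0.2505] axis [-0.9994  0.0341 -0.0016]
scene tip [214.6611 127.0718] spot [218.1774 171.4088]
rod_tip [([196.6, 141.6], 0.88), ([217.9, 131.6], 0.79), ([257.9, 255.4], 0.74)]
reader_spot [([218.6, 170.6], 0.58)]
top tip [321.9456 205.1137] spot [313.6225 212.1251]
rod_tip [([398.0, 244.9], 0.8), ([206.0, 164.2], 0.62)]
reader_spot [([248.3, 205.6], 0.34)]
```

View pics/r6.png

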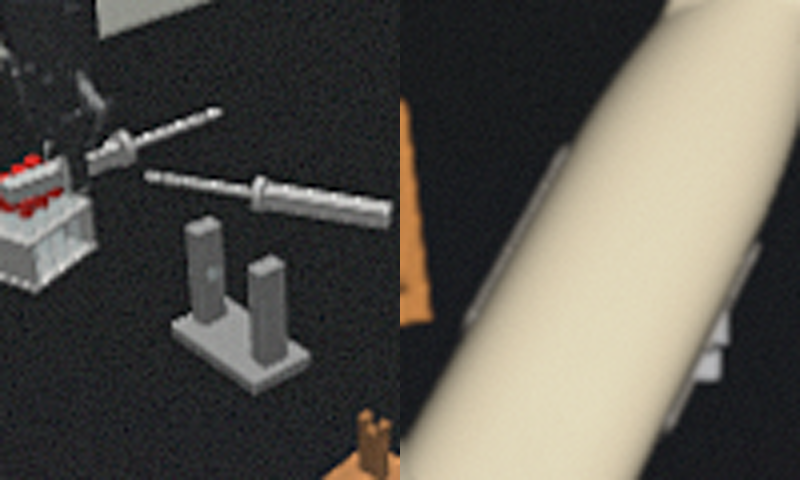

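>>> jog_arm(increments=[[[0,0.012,0.12,0,0,0,255],[0,0,0.12,0,0,0,255],[0,0,0.12,0,0,0,255],[0,0,0.12,0,0,0,255],[0,0,0.12,0,0,0,255],[0,0,0.08,0,0,0,255],[0,0,0.04,0,0,0,255],[0,0,0,0,0,0,255],[0,0,0,0,0,0,255],[0,0,0,0,0,0,255]]])

```text
clock: 17.5
tcp_pos: [0.6057, -0.2177, 0.0545]
orientation: [0.002, 0.014, 1.0, -0.0]
wrist_force: [0.1, -1.0, -1.8]
finger_gap: 0.0142
grip_force: 78.9
```

```bash
python3 rd.py pics/r7.png
```

```text
17.5 [ 0.6057 -0.2177  0.0545] [ 0.1326 -1.032  -1.7562]
tip est [ 0.4526 -0.2133  0.0727] axis [-0.9996  0.029  -0.0049]
scene tip [218.0606 171.3602] spot [218.1774 171.4088]
rod_tip [([196.6, 145.2], 0.86), ([222.5, 173.0], 0.56), ([258.0, 256.5], 0.5)]
reader_spot [([217.5, 174.5], 0.79)]
top tip [312.9182 211.2479] spot [313.6225 212.1251]
rod_tip [([397.3, 242.7], 0.74), ([206.1, 163.6], 0.65)]
reader_spot [([316.1, 211.0], 0.47)]
```

View pics/r7.png

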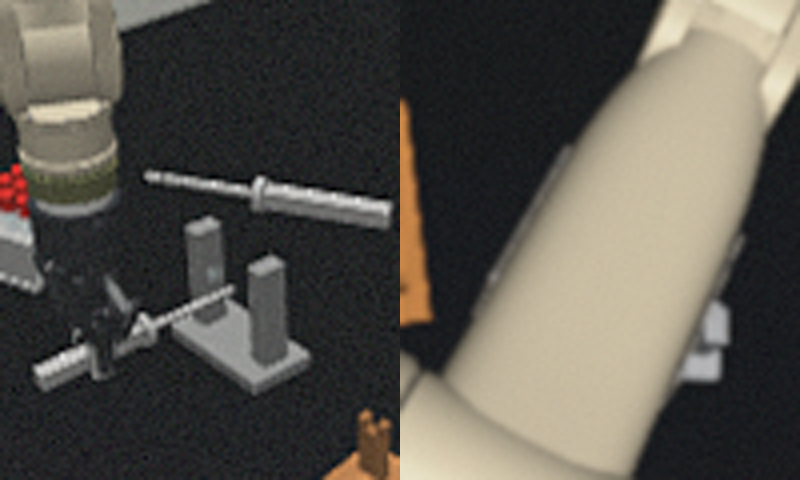

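The picture shows the tip at about (232,290) in the crop, midway between the posts and clear of both. The rod is level and held.

```bash
python3 -c "
from workcell import ticket
print(ticket.hand_in())"
```

```text
the job is handed in; nothing more can be done
None
```

The job is handed in, with no verdict returned: the rod went into the guide tube until its collar stopped at the mouth (measured by position and contact force), was drawn right out, and is now held level with its tip midway between the reader's posts, about 73 mm above the bench.

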